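# Swing the sample tray home on its pin and latch it

## Robot

A 6-joint arm with a two-finger parallel gripper is mounted at the origin on the work surface. World frame = base frame: x ahead of the robot, y to its left, z up, the work surface at z = 0. Lengths are in m, angles in rad, forces in N, time in s.
With the tool pointing down it reaches from about 0.25 to 0.725 m from the base axis. Payload 4 kg.
Tool frame: the origin (TCP) lies on the centre line of the jaws, within the pads' length; the fingertips stand 17 mm ahead of it and the grasp point (between the pads) lies 2 mm behind it; z points along the fingers, y is the line along which they close (so a half turn about z gives the same grasp; the last joint's range is limited). The gripper opens to 85 mm and grips with 20 to 120 N. Pads are 22 mm wide; open, the fingers measure 114 mm over their backs; the gripper's body (76 mm by 85 mm) begins 54 mm behind the grasp point. The pads swing forward as they close: fully open they stand 13 mm farther back than shut.
Start: joints at [1.307, 0.241, 0.005, 1.335, 0, 1.571], TCP at [0.13, 0.483, 0.248] pointing down, gripper open.
Joint ranges: [-2.72, 2.72], [-1.05, 1.87], [-1.09, 1.28], [-1.99, 2.15], [-1.42, 1.44], [-3.14, 3.14]. Speed limits (rad/s): [2.79, 2.79, 3.14, 3.14, 3.14, 3.14].

## Interface

Orientations are given as a unit quaternion [x, y, z, w].
In Python, from workcell import bot, camera, get_calibration gives the robot as it stands.
- The arm moves only by the tool apply_moves, never from a script. Its argument "steps" is a list of rows, each a list of 3 entries, a list of its own where there are three numbers: the shift along the tool's x, y, z as a fraction of full scale, then the turn, a rotation vector about the tool's x, y, z as a fraction of full scale, then the opening, from 0 (shut) to 1 (fully open). A call has exactly 8 rows; each row shifts and turns the commanded pose from where the row before left it, along the tool's axes as they then stand; what a row does not reach is not made up. Full scale, the value 1, is 20 cm for a shift and pi rad for a turn. A row lasts 1/12 s, in which the tool goes at most 41.7 mm and 7.16 degrees, less where a joint would pass 70% of its speed; a pose out of reach is approached as far as the arm can. A call with a number of a shift or a turn outside -1 to 1 is refused whole. A call with a gripper value outside its range is refused whole. The fingers move at their own pace and stop on an object; the grip force is fixed at half the most. Time passes only in rows, so rows that do not move let the fingers close, or fill a call up. It gives the time, the measured TCP pose, the force, the opening and the grip force at its end, in the units of the state.
- bot.get_obs(): the state, without advancing time (a new reading comes with each control period).
- camera(name): name is "scene" or "side" or "wrist"; returns (picture, depth): 420x560x3 uint8, red, green, blue; 420x560 float32, m along the optical axis (not along the pixel's ray), 0 where there is no reading.
- get_calibration(name): a dict with "fov_y" (degrees; the focal length in pixels is half the picture's height over the tangent of half this angle, whatever the lens; pixels are square), "cx", "cy" (the principal point, pixels), "rvec" (rotation vector, rad) and "tvec" (3), from world to camera coordinates, as OpenCV has them. Camera axes: x right, y down, z forward; pixel columns grow to the right and rows downward; lengths in m; the calibration is good to about 2 mm. The wrist camera is an equidistant fisheye: a pixel r from the principal point sees the ray r / f radians off the axis. A picture is of the moment at which its call begins: read the wrist's pose just before it. get_calibration takes no time and is no camera call; for the wrist camera it gives the pose at the moment of the call.
- bot.job_done(): hands the job in; it is judged then, once.
The state is a dict: "clock": time; "joint_pos": joint angles; "joint_vel": joint speeds; "tau": joint torques, N m; "eef_pos": TCP position; "tool_rot": TCP orientation; "ft_force": force on the tool from outside, world axes, zero at the start; "ft_torque": the same for the moment, N m; "grip_width": finger opening in m; "grasp_force": force on a finger pad.
Only numpy, scipy, OpenCV 4.12 (cv2) and the standard library are available. Lean on these libraries where they do the work, as an engineer would, in place of code of your own. Each camera call takes 0.05 s, during which the arm holds its last target. There are 200 camera calls.

## Task

Push the sample tray near its free corner so that it swings round on its pin until it bears on the sprung buffer, and press it firmly home there: about 10 newtons for a good second, and never more than 18 on the tray. Ease off slowly, then turn the latch lever fully closed across the tray's near edge and let go, with the tray still flat on its pin and the things standing around left where they are.

Things in the scene. Friction and masses are not known exactly. Their poses are not given: they have to be found in the camera images.
- dock: Fixed dock: an upright steel pin, 12 mm thick, 40 mm tall, and a cream base 75 mm high that starts 140 mm behind it (+y). Origin at the pin's foot, on the bench. x: along the docked tray, from pin to free end; y: level, from tray to buffer, the direction to press; z up. A grey L-shaped stop bracket, 8 to 28 mm high, bolted beside it, carries buffer and latch.
- buffer_mid (a point): Point on the dock where the tip of the buffer would be at the bracket's middle setting (dock x 187, y 25, z 16 mm). The true bracket, with buffer and latch, sits up to 12 mm either way along dock y, not measured here: find it by feel. The buffer is a rod with a 16 mm round rubber tip facing dock -y, sprung at about 6 N per mm over 12 mm; release it slowly or it kicks the tray away.
- tray: Aluminium tray 220 x 120 mm, 0.4 to 0.75 kg, loose on the bench, a hole near one corner over the dock's pin (1 mm play). Origin: underside, centre of that hole; x along its length, z up. It spans x -20 to 200, y -95 to 25 mm. Floor 8 mm; rims 25 mm high along y = -95, y = 25 and x = 200. Docked, its axes are within 0.065 rad of the dock's; it starts 0.35 to 0.65 rad clockwise of that.
- push_rim (a point): Point on the outer face of the tray's near rim, y = -95 mm, at tray x = 155 mm, 12.5 mm above the bench, by the free corner: push here along tray +y. The tray is slippery, slides at 1 to 3 N and stays where left, until its far rim (y = 25) meets the buffer. Over 18 N between fingers and tray, gripping included, is too rough.
- tubes (a point): Top centre of the block of tubes fixed on the tray, 96 mm above the bench: white foam with nine capped tubes, spanning tray x 26 to 120, y -81 to 11 mm. The free end of the tray, x over 125 mm, is bare.
- latch (a joint): Angle of the steel latch lever on its upright pivot, rad: 0 open, 1.57 fully closed at a stop; grows clockwise from above. Starts at 0 to 0.2. A flat L, 20 mm above the bench: a 40 mm arm with a 15 mm ball nose, and a 52 mm leg with the handle. Open, the arm points to dock -y and the leg to +x; closed, the arm points to -x, its nose pressing the docked tray's near rim, the leg to -y.
- pivot_mid (a point): Point on the dock where the latch's pivot would be at the bracket's middle setting (dock x 222, y -102, z 20 mm); the true one is up to 12 mm off along dock y, just as the buffer is. The handle is an upright grey round peg, 14 mm thick, 16 to 80 mm above the bench, 52 mm from the pivot; grip or push it. The lever turns at about 6 N there, 10 N at the last, and stays where left.
- jar: Bystander: small amber jar, 38 mm diameter, 60 mm tall, between the tray and the instrument base. Origin at the centre of its underside.
- reagent: Bystander: white bottle, 56 mm diameter, 120 mm tall, beyond the latch's end of the dock. Origin at the centre of its underside.
- foam_rack: Bystander: white foam rack of capped tubes, 100 x 150 x 94 mm, to the left. Origin at the centre of its underside.
- can: Bystander: aluminium can, 66 mm diameter, 90 mm tall, to the right. Origin at the centre of its underside.

How it is judged:
On the way, in this order (a step that is already met when the one before it is completed fails the run):
1. the tray is swung home against the buffer and pressed there with over 7 N, at rest, for 0.3 s, with the latch not yet closed (contact force between the fingers and tray above 7 N and angle between the x axis of tray and the x axis of dock, either way round below 0.1 rad and angular speed of tray below 0.06 rad/s and value of joint latch below 1.2 rad), for 0.3 s.
2. the latch is turned fully closed (value of joint latch above 1.47 rad), for 0.2 s.
At the end, for the whole second after the job is handed in: The latch is at 1.47 rad or more (fully closed, within 0.1 rad) across the near edge of the tray; the tray's heading is within 0.09 rad of the dock's (the bracket setting accounts for 0.065), its hole within 5 mm of the pin, flat on the bench (raised under 4 mm, tilted under 0.04 rad), at rest (value of joint latch above 1.47 rad and angle between the x axis of tray and the x axis of dock, either way round below 0.09 rad and horizontal distance between tray and dock below 0.005 m and height (world z) of tray below 0.004 m and angle between tray's own z axis and vertical below 0.04 rad and linear speed of tray below 0.01 m/s and angular speed of tray below 0.05 rad/s); the robot touches nothing.
It fails at once if the fingers press on the tray with more than 18 N (contact force between the fingers and tray above 18 N).
It fails at once if the tray is lifted or tipped (height (world z) of tray above 0.015 m or angle between tray's own z axis and vertical above 0.12 rad).
It fails at once if a bystander is shifted more than 30 mm (distance of any of jar, reagent, foam_rack, can from where it was at the start of the episode above 0.03 m).
It also fails if it takes over 72 s, if anything falls off the work surface, if the arm or the gripper's body presses on something with over 40 N, if the wrist force passes 120 N, or if a joint passes its speed limit or range.

## Working session

There is one attempt and no reset: what is moved stays moved. The work goes in short steps, Python scripts to look and compute and a tool call to move; the robot and the scene stay as the last step left them, time stands still between calls to the robot, and variables do not carry over. Pictures are saved under pics/ and viewed, at most 10 in all, crops included, and the job is handed in when it is done.

Besides the shell and the picture viewer there is one more tool, called after "Call:" as name([rows], argument=value, ...), one row to a line, values as JSON. apply_moves: Moves the arm, as the interface text tells. Its arguments: {"type":"object","properties":{"steps":{"type":"array"}},"required":["steps"]}

```bash
mkdir -p pics; cat > h.py <<'E'
import numpy as np, cv2
from scipy.spatial.transform import Rotation as R
from workcell import bot, camera, get_calibration
def save(n,im): cv2.imwrite('pics/'+n,im[:,:,::-1])
def cloud(name):
    im,d=camera(name); c=get_calibration(name); f=im.shape[0]/2/np.tan(np.radians(c['fov_y'])/2)
    v,u=np.mgrid[:im.shape[0],:im.shape[1]]
    P=np.stack([(u-c['cx'])/f*d,(v-c['cy'])/f*d,d],-1)
    Rm=R.from_rotvec(np.array(c['rvec']).ravel()).as_matrix()
    W=(P-np.array(c['tvec']).ravel())@Rm
    W[d<=0]=np.nan
    return im,W
E
python3 - <<'E'
from h import *
o=bot.get_obs(); print({k:np.round(v,3) for k,v in o.items()})
for n in('scene','side'):
    im,W=cloud(n); np.savez('pics/'+n,im=im,W=W); save(n+'0.png',im)
    c=get_calibration(n); print(n,c)
E
```

```text
{'clock': np.float64(0.0), 'joint_pos': array([ 1.307,  0.241,  0.004,  1.335, -0.   ,  1.571]), 'joint_vel': array([ 0.001,  0.002,  0.   , -0.001,  0.002,  0.002]), 'tau': array([-0.0000e+00, -3.7232e+01,  2.5241e+01,  1.7000e-02, -0.0000e+00,
       -0.0000e+00]), 'eef_pos': array([0.13 , 0.482, 0.247]), 'tool_rot': array([ 0.131,  0.991, -0.001, -0.   ]), 'ft_force': array([-0.404,  0.466,  0.588]), 'ft_torque': array([ 0.003, -0.001, -0.025]), 'grasp_force': np.float64(0.0), 'grip_width': np.float64(0.086)}
scene {'fov_y': 52.28969385168687, 'cx': 280.2869992569778, 'cy': 209.49572219813894, 'rvec': array([ 0.7189615 ,  2.65168714, -1.0660156 ]), 'tvec': array([ 0.56781152, -0.16237655,  1.51292199])}
side {'fov_y': 50.29084199560108, 'cx': 278.10458001192814, 'cy': 207.59375068054896, 'rvec': array([ 0.05680033, -2.94172601,  1.05625237]), 'tvec': array([0.63142932, 0.09618432, 1.63585297])}
```

View pics/scene0.png

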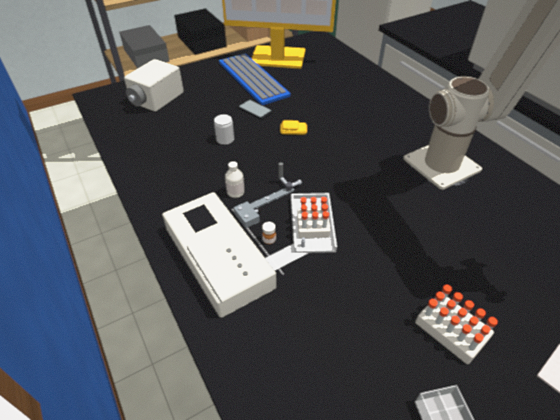

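View pics/side0.png

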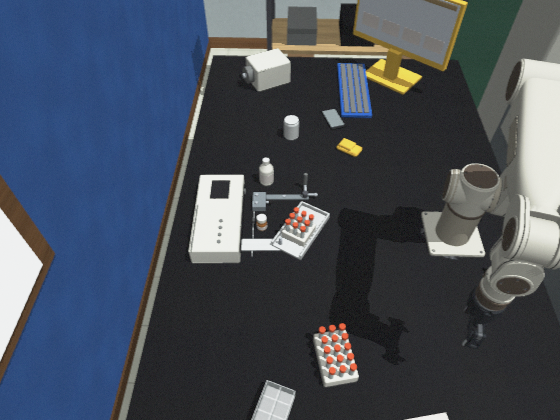

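The scene view shows the cream base near (220,255), the tray at (313,222) with its pin at about (303,243), and the latch peg at (281,172). The side view shows the tray at (300,230) and the peg at (305,183).

```bash
python3 - <<'E'
from h import *
out=[]
for n,(r0,r1,c0,c1) in dict(scene=(150,290,225,350),side=(165,270,185,340)).items():
    z=np.load(f'pics/{n}.npz'); im,W=z['im'],z['W']
    cr=cv2.resize(im[r0:r1,c0:c1],None,fx=4,fy=4,interpolation=cv2.INTER_CUBIC); save(n+'c.png',cr)
# base top: cloud 70..80mm, cream ; both views
for n in('scene','side'):
    z=np.load(f'pics/{n}.npz'); im,W=z['im'],z['W']
    m=(np.abs(W[...,2]-.075)<.006)&(im.min(-1)>150)
    k,l,s,c=cv2.connectedComponentsWithStats(m.astype('u1')); i=1+s[1:,4].argmax()
    p=W[l==i]; r=cv2.minAreaRect((p[:,:2]*1000).astype('f4')); print(n,'base',s[i],r,np.round(cv2.boxPoints(r)))
    # peg candidate & tube tops
    for lab,lo,hi in(('z60-100',.06,.1),('z20-30',.018,.032)):
        m=(W[...,2]>lo)&(W[...,2]<hi)
        k,l,s,c=cv2.connectedComponentsWithStats(m.astype('u1'))
        for i in range(1,k):
            if s[i,4]>6:
                p=np.nanmedian(W[l==i],0)
                if abs(p[1])<.45 and p[0]>.2: print(lab,np.round(c[i]),s[i,4],np.round(p,3),np.round(np.nanmin(W[l==i],0),3),np.round(np.nanmax(W[l==i],0),3))
E
```

```text
scene base [ 163  193  113  111 5628] ((852.8977661132812, -19.305343627929688), (169.82102966308594, 362.1649169921875), 2.1727657318115234) [[ 761.  158.]
 [ 775. -203.]
 [ 945. -197.]
 [ 931.  165.]]
z60-100 [ 29. 299.] 1341 [ 1.321 -0.058  0.08 ] [ 1.319 -0.781  0.06 ] [1.323 0.249 0.1  ]
z60-100 [280. 166.] 24 [ 0.538 -0.203  0.074] [ 0.531 -0.21   0.06 ] [ 0.544 -0.199  0.082]
z60-100 [234. 177.] 208 [ 0.697 -0.223  0.08 ] [ 0.665 -0.258  0.06 ] [ 0.719 -0.208  0.1  ]
z60-100 [218. 248.] 6528 [0.858 0.011 0.074] [ 0.761 -0.203  0.06 ] [0.944 0.164 0.086]
z60-100 [304. 210.] 160 [0.591 0.016 0.092] [ 0.562 -0.026  0.06 ] [0.609 0.046 0.098]
z60-100 [314. 210.] 161 [0.565 0.031 0.092] [ 0.536 -0.013  0.06 ] [0.582 0.06  0.1  ]
z60-100 [324. 210.] 159 [0.538 0.044 0.092] [0.509 0.004 0.06 ] [0.556 0.075 0.099]
z60-100 [266. 225.] 9 [ 0.699 -0.011  0.062] [ 0.697 -0.018  0.061] [0.705 0.001 0.063]
z60-100 [439. 298.] 249 [0.464 0.428 0.091] [0.418 0.41  0.06 ] [0.498 0.441 0.097]
z20-30 [294. 126.] 164 [ 0.353 -0.423  0.024] [ 0.3   -0.472  0.018] [ 0.396 -0.385  0.032]
z20-30 [289
[... 2373 characters left out ...]
6  0.018] [ 0.735 -0.076  0.032]
z20-30 [313. 223.] 173 [ 0.502 -0.037  0.024] [ 0.444 -0.117  0.018] [0.56  0.134 0.032]
z20-30 [262. 225.] 27 [0.687 0.007 0.025] [ 0.673 -0.006  0.019] [0.709 0.018 0.032]
z20-30 [279. 233.] 42 [0.627 0.039 0.024] [ 0.607 -0.011  0.018] [0.651 0.076 0.031]
z20-30 [312. 233.] 16 [0.509 0.032 0.025] [0.498 0.011 0.019] [0.52  0.051 0.032]
z20-30 [295. 240.] 62 [0.569 0.067 0.025] [0.523 0.039 0.019] [0.616 0.084 0.032]
z20-30 [240. 252.] 7 [0.758 0.127 0.028] [0.756 0.12  0.025] [0.759 0.138 0.031]
z20-30 [206. 259.] 74 [0.878 0.159 0.025] [0.826 0.153 0.018] [0.925 0.165 0.032]
z20-30 [230. 259.] 42 [0.791 0.155 0.024] [0.758 0.143 0.018] [0.82  0.159 0.032]
```

View pics/scenec.png

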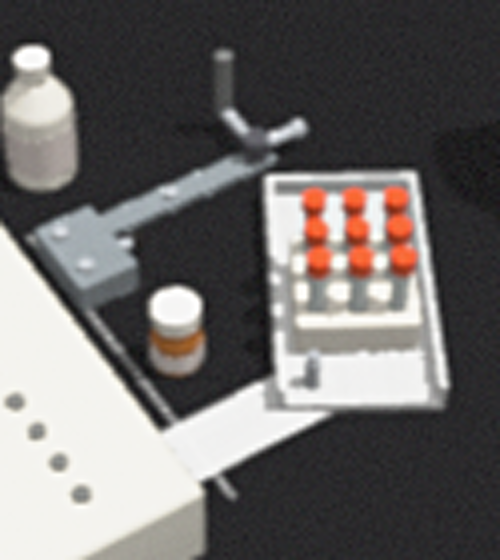

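View pics/sidec.png

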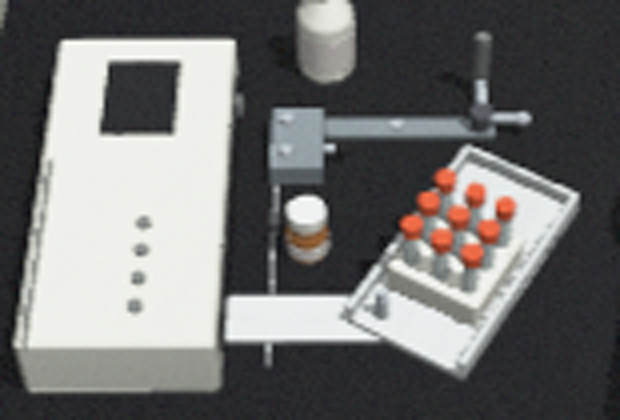

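The crops show the tray with the pin at scene-crop (312,370), the latch peg leaning up at scene-crop (223,80) with its nose ball at (300,127). In the side crop the tray's free near corner is at (575,190). Next I fit the tray and the latch.

```bash
python3 - <<'E'
from h import *
for n in('scene','side'):
    z=np.load(f'pics/{n}.npz'); im,W=z['im'],z['W']; P=W.reshape(-1,3)
    P=P[~np.isnan(P[:,0])]
    q=P[(P[:,2]>.021)&(P[:,2]<.029)&(P[:,0]<.668)&(P[:,0]>.42)&(P[:,1]>-.122)&(P[:,1]<.15)]
    r=cv2.minAreaRect((q[:,:2]*1000).astype('f4')); print(n,'tray',len(q),r,np.round(cv2.boxPoints(r)).tolist())
    g=P[(P[:,2]>.045)&(P[:,2]<.09)&(abs(P[:,0]-.535)<.03)&(abs(P[:,1]+.205)<.03)]
    print('peg',np.round(np.median(g,0),4),np.round(g.min(0),4),np.round(g.max(0),4))
    g=P[(P[:,2]>.014)&(P[:,2]<.03)&(abs(P[:,0]-.495)<.02)&(abs(P[:,1]+.15)<.03)]
    print('nose',np.round(np.median(g,0),4),np.round(g.min(0),4),np.round(g.max(0),4))
    g=P[(P[:,2]>.032)&(P[:,2]<.043)&(abs(P[:,0]-.623)<.02)&(abs(P[:,1]-.074)<.02)]
    print('pin',len(g),np.round(np.median(g,0),4))
    c=get_calibration(n); Rm=R.from_rotvec(c['rvec']).as_matrix(); print('cam',-Rm.T@c['tvec'])
E
```

```text
scene tray 300 ((592.7952270507812, -15.066604614257812), (222.8433837890625, 219.7558135986328), 61.62994384765625) [[443.0, -61.0], [637.0, -165.0], [742.0, 31.0], [549.0, 135.0]]
peg [ 0.5391 -0.2025  0.0643] [ 0.5313 -0.2101  0.0468] [ 0.5441 -0.1965  0.0816]
nose [ 0.5005 -0.1527  0.022 ] [ 0.4879 -0.1605  0.0152] [ 0.5149 -0.1484  0.0288]
pin 12 [0.6257 0.0723 0.0366]
cam [1.07715789 0.71867255 0.9802804 ]
side tray 202 ((591.696533203125, -17.774993896484375), (223.92173767089844, 223.7058868408203), 61.269527435302734) [[440.0, -62.0], [636.0, -170.0], [744.0, 27.0], [547.0, 134.0]]
peg [ 0.535  -0.2048  0.0674] [ 0.5274 -0.2127  0.0454] [ 0.5401 -0.1905  0.0854]
nose [ 0.5011 -0.1537  0.0231] [ 0.4873 -0.1619  0.0173] [ 0.5148 -0.1494  0.0296]
pin 8 [0.6225 0.0716 0.0372]
cam [0.58982698 0.99044436 1.3247994 ]
```

```bash
cat >> h.py <<'E'
PIN=np.array([.623,.0716]); DH=-1.532
def to(x,y,z,yaw):   # yaw = heading of tool y; prints fraction totals
    o=bot.get_obs(); M=R.from_quat(o['tool_rot']).as_matrix()
    T=np.array([[-np.sin(yaw),np.cos(yaw),0],[np.cos(yaw),np.sin(yaw),0],[0,0,-1]]); T=T.T
    rv=R.from_matrix(M.T@T).as_rotvec()/np.pi
    d=np.array([x,y,z])-o['eef_pos']
    print('t',round(float(o['clock']),2),'pos',np.round(o['eef_pos'],4),'F',np.round(o['ft_force'],2),'shift now-axes',np.round(M.T@d/.2,4),'shift after-turn axes',np.round(T.T@d/.2,4),'turn',np.round(rv,4))
def traypt(a,px,py): # tray angle a cw of dock
    h=DH-a; ex=np.array([np.cos(h),np.sin(h)]); ey=np.array([-ex[1],ex[0]])
    return PIN+px*ex+py*ey, h+np.pi
E
python3 - <<'E'
from h import *
p,y=traypt(.536,.175,-.095-.030); print(p,y); to(*p,.248,y)
E
```

```text
[ 0.42966534 -0.02258975] 1.073592653589793
t 0.1 pos [0.1302 0.4822 0.2475] F [-0.16 -0.22 -0.04] shift now-axes [-2.1034e+00 -2.0463e+00  1.4000e-03] shift after-turn axes [-2.5197e+00 -1.5043e+00 -2.5000e-03] turn [-0.0006  0.0001  0.0743]
```

Call:
apply_moves([
  [[0,0,0],[0,0,0.0373],0],
  [[0,0,0],[0,0,0.0373],0],
  [[-0.17,-0.102,0],[0,0,0],0],
  [[-0.17,-0.102,0],[0,0,0],0],
  [[-0.17,-0.102,0],[0,0,0],0],
  [[-0.17,-0.102,0],[0,0,0],0],
  [[-0.17,-0.102,0],[0,0,0],0],
  [[-0.17,-0.102,0],[0,0,0],0],
])

```text
clock: 0.77
eef_pos: [0.2512, 0.2758, 0.248]
tool_rot: [0.246, 0.969, -0.0, -0.0]
ft_force: [1.7, -0.1, 1.0]
grip_width: 0.0001
grasp_force: 0.0
```

Call:
apply_moves([
  [[-0.17,-0.102,0],[0,0,0],0],
  [[-0.17,-0.102,0],[0,0,0],0],
  [[-0.17,-0.102,0],[0,0,0],0],
  [[-0.17,-0.102,0],[0,0,0],0],
  [[-0.17,-0.102,0],[0,0,0],0],
  [[-0.17,-0.102,0],[0,0,0],0],
  [[-0.1,-0.06,0],[0,0,0],0],
  [[0,0,0],[0,0,0],0],
])

```text
clock: 1.43
eef_pos: [0.3854, 0.0492, 0.248]
tool_rot: [0.25, 0.968, -0.001, 0.0]
ft_force: [0.3, -0.3, -0.0]
grip_width: -0.0
grasp_force: 0.0
```

```bash
python3 - <<'E'
from h import *
p,y=traypt(.536,.175,-.095-.030); to(*p,.022,y)
E
```

```text
t 1.43 pos [0.3854 0.0492 0.248 ] F [ 0.31 -0.26 -0.04] shift now-axes [-0.3661 -0.2059  1.1305] shift after-turn axes [-0.3658 -0.2098  1.1299] turn [-0.0003  0.0004 -0.0024]
```

Call:
apply_moves([
  [[-0.17,-0.1,0],[0,0,0],0],
  [[-0.17,-0.1,0],[0,0,0],0],
  [[-0.026,-0.008,0.1],[0,0,-0.0024],0],
  [[0,0,0.18],[0,0,0],0],
  [[0,0,0.18],[0,0,0],0],
  [[0,0,0.18],[0,0,0],0],
  [[0,0,0.18],[0,0,0],0],
  [[0,0,0],[0,0,0],0],
])

```text
clock: 2.1
eef_pos: [0.4219, -0.0182, 0.0783]
tool_rot: [0.243, 0.97, -0.001, -0.007]
ft_force: [-0.8, -0.5, -0.4]
grip_width: -0.0
grasp_force: 0.0
```

```bash
python3 - <<'E'
from h import *
p,y=traypt(.536,.175,-.095-.030); to(*p,.022,y)
im,_=camera('wrist'); save('w1.png',im)
E
```

```text
t 2.1 pos [ 0.4219 -0.0182  0.0783] F [-0.76 -0.52 -0.4 ] shift now-axes [-0.0481  0.0006  0.281 ] shift after-turn axes [-0.0445 -0.0007  0.2816] turn [-0.0019 -0.004   0.0022]
```

View pics/w1.png

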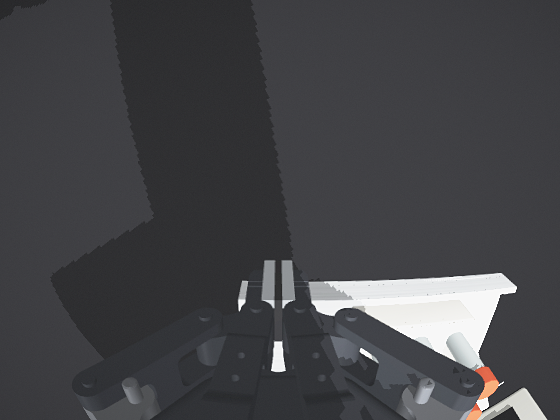

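The wrist view shows the closed fingertips just outside the near rim, with the free corner at about (240,295). A red cap sits near the right linkage at (485,385), so I'll shift 5 mm toward the free end for clearance.

Call:
apply_moves([
  [[0,-0.025,0.1],[0,0,0],0],
  [[0,0,0.1],[0,0,0],0],
  [[0,0,0.05],[0,0,0],0],
  [[0,0,0],[0,0,0],0],
  [[0,0,0],[0,0,0],0],
  [[0,0,0],[0,0,0],0],
  [[0,0,0],[0,0,0],0],
  [[0,0,0],[0,0,0],0],
])

```text
clock: 2.82
eef_pos: [0.4269, -0.0233, 0.0356]
tool_rot: [0.243, 0.97, 0.0, 0.001]
ft_force: [0.2, -0.1, 0.3]
grip_width: -0.0001
grasp_force: 0.0
```

```bash
python3 - <<'E'
from h import *
p,y=traypt(.536,.180,-.095-.016); to(*p,.024,y)
E
```

```text
t 2.82 pos [ 0.4269 -0.0233  0.0356] F [ 0.18 -0.09  0.25] shift now-axes [-0.0802 -0.0158  0.0583] shift after-turn axes [-0.0805 -0.0152  0.0581] turn [0.0004 0.0008 0.0021]
```

Call:
apply_moves([
  [[0,-0.015,0.04],[0,0,0.002],0],
  [[0,0,0.018],[0,0,0],0],
  [[-0.02,0,0],[0,0,0],0],
  [[-0.02,0,0],[0,0,0],0],
  [[-0.02,0,0],[0,0,0],0],
  [[-0.01,0,0],[0,0,0],0],
  [[-0.01,0,0],[0,0,0],0],
  [[-0.01,0,0],[0,0,0],0],
])

```text
clock: 3.48
eef_pos: [0.4405, -0.0347, 0.0227]
tool_rot: [0.246, 0.969, 0.0, 0.0]
ft_force: [0.2, -0.1, -0.4]
grip_width: 0.0001
grasp_force: 0.0
```

```bash
python3 - <<'E'
from h import *
p,y=traypt(.536,.180,-.095-.011); to(*p,.024,y)
for a in (.5,.3,.1,.065,0,-.065):
    p,y=traypt(a,.180,-.106); print(a,'->'); to(*p,.024,y)
E
```

```text
t 3.48 pos [ 0.4405 -0.0347  0.0227] F [ 0.21 -0.07 -0.42] shift now-axes [-0.0187  0.0025 -0.0064] shift after-turn axes [-0.0187  0.0025 -0.0064] turn [0.     0.     0.0001]
0.5 ->
t 3.48 pos [ 0.4405 -0.0347  0.0227] F [ 0.21 -0.07 -0.42] shift now-axes [-0.0514 -0.016  -0.0064] shift after-turn axes [-0.0508 -0.0178 -0.0064] turn [ 0.      0.     -0.0114]
0.3 ->
t 3.48 pos [ 0.4405 -0.0347  0.0227] F [ 0.21 -0.07 -0.42] shift now-axes [-0.2438 -0.0965 -0.0063] shift after-turn axes [-0.2145 -0.1508 -0.0064] turn [ 0.      0.     -0.0751]
0.1 ->
t 3.48 pos [ 0.4405 -0.0347  0.0227] F [ 0.21 -0.07 -0.42] shift now-axes [-0.4483 -0.1372 -0.0063] shift after-turn axes [-0.3485 -0.3136 -0.0064] turn [ 0.      0.     -0.1387]
0.065 ->
t 3.48 pos [ 0.4405 -0.0347  0.0227] F [ 0.21 -0.07 -0.42] shift now-axes [-0.4847 -0.1401 -0.0063] shift after-turn axes [-0.3685 -0.3447 -0.0064] turn [ 0.      0.     -0.1499]
0 ->
t 3.48 pos [ 0.4405 -0.0347  0.0227] F [ 0.21 -0.07 -0.42] shift now-axes [-0.5526 -0.142  -0.0063] shift after-turn axes [-0.4026 -0.4042 -0.0064] turn [ 0.      0.     -0.1706]
-0.065 ->
t 3.48 pos [ 0.4405 -0.0347  0.0227] F [ 0.21 -0.07 -0.42] shift now-axes [-0.6204 -0.1396 -0.0063] shift after-turn axes [-0.4329 -0.4659 -0.0064] turn [ 0.      0.     -0.1913]
```

Call:
apply_moves([
  [[-0.004,0,0],[0,0,0],0],
  [[-0.004,0,0],[0,0,0],0],
  [[-0.004,0,0],[0,0,0],0],
  [[-0.004,0,0],[0,0,0],0],
  [[-0.004,0,0],[0,0,0],0],
  [[-0.004,0,0],[0,0,0],0],
  [[-0.004,0,0],[0,0,0],0],
  [[-0.004,0,0],[0,0,0],0],
])

```text
clock: 4.15
eef_pos: [0.4452, -0.0375, 0.0226]
tool_rot: [0.246, 0.969, -0.0, -0.001]
ft_force: [-1.5, 0.4, 0.9]
grip_width: -0.0002
grasp_force: 0.6
```

Call:
apply_moves([
  [[-0.0045,-0.0026,0],[0,0,-0.0016],0],
  [[-0.0045,-0.0026,0],[0,0,-0.0016],0],
  [[-0.006,-0.0035,0],[0,0,-0.0021],0],
  [[-0.006,-0.0035,0],[0,0,-0.0021],0],
  [[-0.009,-0.0053,0],[0,0,-0.0032],0],
  [[-0.009,-0.0053,0],[0,0,-0.0032],0],
  [[-0.009,-0.0053,0],[0,0,-0.0032],0],
  [[-0.009,-0.0053,0],[0,0,-0.0032],0],
])

```text
clock: 4.82
eef_pos: [0.453, -0.049, 0.0227]
tool_rot: [0.215, 0.977, -0.0, -0.0]
ft_force: [-0.6, 0.2, -0.3]
grip_width: -0.0003
grasp_force: 0.5
```

```bash
cat >> h.py <<'E'
def ang():
    o=bot.get_obs(); T=R.from_quat(o['tool_rot']).as_matrix(); p=o['eef_pos'][:2]-PIN
    yaw=np.arctan2(T[1,1],T[0,1]); h=yaw-np.pi
    # tray angle if face (tray y=-95) touches tool centre offset 11 mm: p·ey(h') = -.106 (tool yaw ~ h')
    f=np.arctan2(p[1],p[0])+np.arcsin(.106/np.hypot(*p)); 
    ex=np.array([np.cos(f),np.sin(f)])
    a=(DH-f+np.pi)%(2*np.pi)-np.pi
    print('t',round(float(o['clock']),2),'pos',np.round(o['eef_pos'],4),'tray cw angle',round(a,4),'tool cw',round((DH-h+np.pi)%(2*np.pi)-np.pi,4),'tray x',round(p@ex,4),'F along push',round(float(-o['ft_force'][:2]@[-ex[1],ex[0]]),2),'F',np.round(o['ft_force'],2))
E
python3 -c "
from h import *
ang()"
```

```text
t 4.82 pos [ 0.453  -0.049   0.0227] tray cw angle 0.4593 tool cw 0.4714 tray x 0.1795 F along push 0.6 F [-0.55  0.24 -0.31]
```

Call:
apply_moves([
  [[-0.0135,-0.008,0],[0,0,-0.0048],0],
  [[-0.0135,-0.008,0],[0,0,-0.0048],0],
  [[-0.0135,-0.008,0],[0,0,-0.0048],0],
  [[-0.0135,-0.008,0],[0,0,-0.0048],0],
  [[-0.0135,-0.008,0],[0,0,-0.0048],0],
  [[-0.0135,-0.008,0],[0,0,-0.0048],0],
  [[-0.0135,-0.008,0],[0,0,-0.0048],0],
  [[-0.0135,-0.008,0],[0,0,-0.0048],0],
])

```text
clock: 5.48
eef_pos: [0.4684, -0.0689, 0.0227]
tool_rot: [0.155, 0.988, 0.0, 0.0]
ft_force: [-0.4, 1.0, -0.6]
grip_width: 0.0004
grasp_force: 0.5
```

Call:
apply_moves([
  [[-0.0135,-0.008,0],[0,0,-0.0048],0],
  [[-0.0135,-0.008,0],[0,0,-0.0048],0],
  [[-0.0135,-0.008,0],[0,0,-0.0048],0],
  [[-0.0135,-0.008,0],[0,0,-0.0048],0],
  [[-0.0135,-0.008,0],[0,0,-0.0048],0],
  [[-0.0135,-0.008,0],[0,0,-0.0048],0],
  [[-0.0135,-0.008,0],[0,0,-0.0048],0],
  [[-0.0135,-0.008,0],[0,0,-0.0048],0],
])

```text
clock: 6.15
eef_pos: [0.486, -0.0867, 0.0227]
tool_rot: [0.095, 0.995, 0.0, -0.0]
ft_force: [-0.7, 0.9, 0.2]
grip_width: 0.0001
grasp_force: 0.5
```

```bash
python3 -c "
from h import *
ang()"
```

```text
t 6.15 pos [ 0.486  -0.0867  0.0227] tray cw angle 0.2213 tool cw 0.2294 tray x 0.1806 F along push 0.87 F [-0.72  0.88  0.22]
```

Call:
apply_moves([
  [[-0.0135,-0.008,0],[0,0,-0.005],0],
  [[-0.0135,-0.008,0],[0,0,-0.005],0],
  [[-0.0135,-0.008,0],[0,0,-0.005],0],
  [[-0.0135,-0.008,0],[0,0,-0.005],0],
  [[-0.0135,-0.008,0],[0,0,-0.005],0],
  [[-0.0117,-0.0069,0],[0,0,-0.0041],0],
  [[-0.009,-0.0053,0],[0,0,-0.0032],0],
  [[-0.009,-0.0053,0],[0,0,-0.0032],0],
])

```text
clock: 6.82
eef_pos: [0.5035, -0.1008, 0.0227]
tool_rot: [0.04, 0.999, 0.0, -0.0]
ft_force: [-0.8, 0.5, 0.4]
grip_width: 0.0006
grasp_force: 0.6
```

Call:
apply_moves([
  [[-0.0045,-0.0026,0],[0,0,-0.0016],0],
  [[-0.0045,-0.0026,0],[0,0,-0.0016],0],
  [[-0.0045,-0.0026,0],[0,0,-0.0016],0],
  [[-0.0045,-0.0026,0],[0,0,-0.0016],0],
  [[-0.0045,-0.0026,0],[0,0,-0.0016],0],
  [[-0.0045,-0.0026,0],[0,0,-0.0016],0],
  [[-0.0045,-0.0026,0],[0,0,-0.0016],0],
  [[-0.0045,-0.0026,0],[0,0,-0.0016],0],
])

```text
clock: 7.48
eef_pos: [0.5104, -0.1053, 0.0227]
tool_rot: [0.02, 1.0, -0.0, 0.0]
ft_force: [-0.4, 0.0, -0.3]
grip_width: 0.0001
grasp_force: 0.5
```

```bash
python3 -c "
from h import *
ang()"
```

```text
t 7.48 pos [ 0.5104 -0.1053  0.0227] tray cw angle 0.0758 tool cw 0.0786 tray x 0.1809 F along push 0.44 F [-0.44  0.02 -0.31]
```

```bash
python3 - <<'E'
from h import *
def ray(n,u,v,z):
    c=get_calibration(n); f=210/np.tan(np.radians(c['fov_y'])/2); Rm=R.from_rotvec(c['rvec']).as_matrix()
    C=-Rm.T@c['tvec']; d=Rm.T@[(u-c['cx'])/f,(v-c['cy'])/f,1]; return C+d*(z-C[2])/d[2]
y=np.array([-np.sin(DH),np.cos(DH)]); x=np.array([np.cos(DH),np.sin(DH)])
for n,u,v in(('side',185+336/4,165+148/4),('scene',225+132/4,150+243/4)):
    w=ray(n,u,v,.018)[:2]; print(n,w,'dock',(w-PIN)@x,(w-PIN)@y)
E
```

```text
side [ 0.6711733  -0.11243503] dock 0.18576502664576344 0.040998962730777175
scene [ 0.67464145 -0.108332  ] dock 0.1817995956120883 0.044623645496445125
```

Call:
apply_moves([
  [[-0.0063,-0.0037,0],[0,0,-0.0022],0],
  [[-0.0063,-0.0037,0],[0,0,-0.0022],0],
  [[-0.0063,-0.0037,0],[0,0,-0.0022],0],
  [[-0.0063,-0.0037,0],[0,0,-0.0022],0],
  [[-0.0063,-0.0037,0],[0,0,-0.0022],0],
  [[-0.0063,-0.0037,0],[0,0,-0.0022],0],
  [[-0.0063,-0.0037,0],[0,0,-0.0022],0],
  [[-0.0063,-0.0037,0],[0,0,-0.0022],0],
])

```text
clock: 8.15
eef_pos: [0.5204, -0.1114, 0.0227]
tool_rot: [-0.008, 1.0, 0.0, -0.0]
ft_force: [-0.3, 0.2, -0.7]
grip_width: -0.0003
grasp_force: 0.5
```

```bash
python3 -c "
from h import *
ang()"
```

```text
t 8.15 pos [ 0.5204 -0.1114  0.0227] tray cw angle 0.0203 tool cw 0.0232 tray x 0.1811 F along push 0.25 F [-0.25  0.21 -0.72]
```

Call:
apply_moves([
  [[-0.0017,-0.001,0],[0,0,-0.0006],0],
  [[-0.0017,-0.001,0],[0,0,-0.0006],0],
  [[-0.0017,-0.001,0],[0,0,-0.0006],0],
  [[-0.0017,-0.001,0],[0,0,-0.0006],0],
  [[-0.0017,-0.001,0],[0,0,-0.0006],0],
  [[-0.0017,-0.001,0],[0,0,-0.0006],0],
  [[0,0,0],[0,0,0],0],
  [[0,0,0],[0,0,0],0],
])

```text
clock: 8.82
eef_pos: [0.5224, -0.1126, 0.0227]
tool_rot: [-0.013, 1.0, -0.0, 0.0]
ft_force: [-1.3, 0.5, -0.7]
grip_width: -0.0001
grasp_force: 0.4
```

```bash
python3 -c "
from h import *
ang()"
```

```text
t 8.82 pos [ 0.5224 -0.1126  0.0227] tray cw angle 0.0092 tool cw 0.0126 tray x 0.1811 F along push 1.27 F [-1.29  0.53 -0.68]
```

Call:
apply_moves([
  [[-0.0014,-0.0008,0],[0,0,-0.0005],0],
  [[-0.0014,-0.0008,0],[0,0,-0.0005],0],
  [[-0.0014,-0.0008,0],[0,0,-0.0005],0],
  [[-0.0014,-0.0008,0],[0,0,-0.0005],0],
  [[-0.0014,-0.0008,0],[0,0,-0.0005],0],
  [[-0.0014,-0.0008,0],[0,0,-0.0005],0],
  [[-0.0014,-0.0008,0],[0,0,-0.0005],0],
  [[-0.0014,-0.0008,0],[0,0,-0.0005],0],
])

```text
clock: 9.48
eef_pos: [0.5246, -0.1138, 0.0227]
tool_rot: [-0.019, 1.0, -0.0, -0.0]
ft_force: [-0.8, 0.4, 0.5]
grip_width: 0.0003
grasp_force: 0.6
```

Call:
apply_moves([
  [[-0.0014,-0.0008,0],[0,0,-0.0005],0],
  [[-0.0014,-0.0008,0],[0,0,-0.0005],0],
  [[-0.0014,-0.0008,0],[0,0,-0.0005],0],
  [[-0.0014,-0.0008,0],[0,0,-0.0005],0],
  [[-0.0014,-0.0008,0],[0,0,-0.0005],0],
  [[-0.0014,-0.0008,0],[0,0,-0.0005],0],
  [[-0.0014,-0.0008,0],[0,0,-0.0005],0],
  [[-0.0014,-0.0008,0],[0,0,-0.0005],0],
])

```text
clock: 10.15
eef_pos: [0.5269, -0.1149, 0.0227]
tool_rot: [-0.026, 1.0, -0.0, -0.0]
ft_force: [-1.1, -0.9, 0.5]
grip_width: -0.0001
grasp_force: 0.7
```

Call:
apply_moves([
  [[-0.0014,-0.0008,0],[0,0,-0.0005],0],
  [[-0.0014,-0.0008,0],[0,0,-0.0005],0],
  [[-0.0014,-0.0008,0],[0,0,-0.0005],0],
  [[-0.0014,-0.0008,0],[0,0,-0.0005],0],
  [[-0.0014,-0.0008,0],[0,0,-0.0005],0],
  [[-0.0014,-0.0008,0],[0,0,-0.0005],0],
  [[-0.0014,-0.0008,0],[0,0,-0.0005],0],
  [[-0.0014,-0.0008,0],[0,0,-0.0005],0],
])

```text
clock: 10.82
eef_pos: [0.5292, -0.1161, 0.0227]
tool_rot: [-0.032, 0.999, -0.0, -0.0]
ft_force: [-1.0, -0.3, 1.3]
grip_width: -0.0
grasp_force: 0.7
```

Call:
apply_moves([
  [[-0.0014,-0.0008,0],[0,0,-0.0005],0],
  [[-0.0014,-0.0008,0],[0,0,-0.0005],0],
  [[-0.0014,-0.0008,0],[0,0,-0.0005],0],
  [[-0.0014,-0.0008,0],[0,0,-0.0005],0],
  [[-0.0014,-0.0008,0],[0,0,-0.0005],0],
  [[-0.0014,-0.0008,0],[0,0,-0.0005],0],
  [[-0.0014,-0.0008,0],[0,0,-0.0005],0],
  [[-0.0014,-0.0008,0],[0,0,-0.0005],0],
])

```text
clock: 11.48
eef_pos: [0.5306, -0.117, 0.0225]
tool_rot: [-0.038, 0.999, 0.0, -0.001]
ft_force: [-5.0, -0.0, 1.4]
grip_width: -0.0002
grasp_force: 2.4
```

Call:
apply_moves([
  [[-0.001,0,0],[0,0,0],0],
  [[-0.001,0,0],[0,0,0],0],
  [[-0.001,0,0],[0,0,0],0],
  [[-0.001,0,0],[0,0,0],0],
  [[0,0,0],[0,0,0],0],
  [[0,0,0],[0,0,0],0],
  [[0,0,0],[0,0,0],0],
  [[0,0,0],[0,0,0],0],
])

```text
clock: 12.15
eef_pos: [0.5308, -0.1172, 0.0224]
tool_rot: [-0.038, 0.999, -0.0, -0.001]
ft_force: [-5.8, 0.4, 2.9]
grip_width: 0.0001
grasp_force: 3.0
```

Call:
apply_moves([
  [[-0.002,0,0],[0,0,0],0],
  [[-0.002,0,0],[0,0,0],0],
  [[-0.002,0,0],[0,0,0],0],
  [[-0.002,0,0],[0,0,0],0],
  [[-0.002,0,0],[0,0,0],0],
  [[0,0,0],[0,0,0],0],
  [[0,0,0],[0,0,0],0],
  [[0,0,0],[0,0,0],0],
])

```text
clock: 12.82
eef_pos: [0.5313, -0.1173, 0.022]
tool_rot: [-0.038, 0.999, -0.0, -0.003]
ft_force: [-8.0, -1.1, 4.9]
grip_width: -0.0001
grasp_force: 4.4
```

Call:
apply_moves([
  [[-0.0015,0,0],[0,0,0],0],
  [[-0.0015,0,0],[0,0,0],0],
  [[-0.0015,0,0],[0,0,0],0],
  [[-0.0015,0,0],[0,0,0],0],
  [[0,0,0],[0,0,0],0],
  [[0,0,0],[0,0,0],0],
  [[0,0,0],[0,0,0],0],
  [[0,0,0],[0,0,0],0],
])

```text
clock: 13.48
eef_pos: [0.5316, -0.1173, 0.0218]
tool_rot: [-0.038, 0.999, -0.0, -0.004]
ft_force: [-9.6, -1.9, 5.4]
grip_width: -0.0001
grasp_force: 5.3
```

Call:
apply_moves([
  [[0,0,0],[0,0,0],0],
  [[0,0,0],[0,0,0],0],
  [[0,0,0],[0,0,0],0],
  [[0,0,0],[0,0,0],0],
  [[0,0,0],[0,0,0],0],
  [[0,0,0],[0,0,0],0],
  [[0,0,0],[0,0,0],0],
  [[0,0,0],[0,0,0],0],
])

```text
clock: 14.15
eef_pos: [0.5316, -0.1173, 0.0218]
tool_rot: [-0.038, 0.999, -0.0, -0.004]
ft_force: [-10.3, -1.3, 5.4]
grip_width: 0.0003
grasp_force: 5.3
```

Call:
apply_moves([
  [[0,0,0],[0,0,0],0],
  [[0,0,0],[0,0,0],0],
  [[0,0,0],[0,0,0],0],
  [[0,0,0],[0,0,0],0],
  [[0,0,0],[0,0,0],0],
  [[0,0,0],[0,0,0],0],
  [[0,0,0],[0,0,0],0],
  [[0,0,0],[0,0,0],0],
])

```text
clock: 14.82
eef_pos: [0.5316, -0.1173, 0.0219]
tool_rot: [-0.038, 0.999, -0.0, -0.004]
ft_force: [-10.0, -2.6, 5.2]
grip_width: -0.0
grasp_force: 5.3
```

Call:
apply_moves([
  [[0.003,0,0],[0,0,0],0],
  [[0.003,0,0],[0,0,0],0],
  [[0.003,0,0],[0,0,0],0],
  [[0.003,0,0],[0,0,0],0],
  [[0.003,0,0],[0,0,0],0],
  [[0.002,0,0],[0,0,0],0],
  [[0.002,0,0],[0,0,0],0],
  [[0.002,0,0],[0,0,0],0],
])

```text
clock: 15.48
eef_pos: [0.5309, -0.1171, 0.0223]
tool_rot: [-0.038, 0.999, 0.0, -0.0]
ft_force: [-3.7, -0.2, -1.5]
grip_width: 0.0003
grasp_force: 2.0
```

Call:
apply_moves([
  [[0.002,0,0],[0,0,0],0],
  [[0.002,0,0],[0,0,0],0],
  [[0.002,0,0],[0,0,0],0],
  [[0.002,0,0],[0,0,0],0],
  [[0.002,0,0],[0,0,0],0],
  [[0.002,0,0],[0,0,0],0],
  [[0.002,0,0],[0,0,0],0],
  [[0.002,0,0],[0,0,0],0],
])

```text
clock: 16.15
eef_pos: [0.5296, -0.1177, 0.0234]
tool_rot: [-0.038, 0.999, -0.0, 0.002]
ft_force: [-1.0, -0.2, 0.1]
grip_width: 0.0002
grasp_force: 0.0
```

```bash
python3 -c "
from h import *
ang()"
```

```text
t 16.15 pos [ 0.5296 -0.1177  0.0234] tray cw angle -0.0289 tool cw -0.0378 tray x 0.1825 F along push 0.97 F [-0.95 -0.23  0.11]
```

Call:
apply_moves([
  [[0.005,0,0],[0,0,0],0],
  [[0.01,0,0],[0,0,0],0],
  [[0.03,0,0],[0,0,0],0],
  [[0.06,0,0],[0,0,0],0],
  [[0,0,-0.15],[0,0,0],0],
  [[0,0,-0.2],[0,0,0],0],
  [[0,0,-0.2],[0,0,0],0],
  [[0,0,0],[0,0,0],0.5],
])

```text
clock: 16.82
eef_pos: [0.5118, -0.1203, 0.1407]
tool_rot: [-0.038, 0.999, -0.002, 0.007]
ft_force: [1.9, -0.5, -0.2]
grip_width: 0.0109
grasp_force: 0.0
```

```bash
python3 - <<'E'
from h import *
print(np.round(bot.get_obs()['joint_pos'],3)); to(.5365,-.206,.125,np.pi/2+.04)
q=[]
for n in('scene','side'):
    im,W=cloud(n); P=W.reshape(-1,3); P=P[~np.isnan(P[:,0])]
    g=P[(P[:,2]>.045)&(P[:,2]<.085)&(abs(P[:,0]-.535)<.03)&(abs(P[:,1]+.205)<.03)]
    print('peg',len(g),np.round(np.median(g,0),4),np.round(g.min(0),4),np.round(g.max(0),4))
    a=P[(abs(P[:,2]-.025)<.004)&(P[:,0]>.51)&(P[:,0]<.57)&(P[:,1]>-.13)&(P[:,1]<.11)]; print(len(a),np.round(np.median(a,0),4))
    if n=='scene': save('s2.png',cv2.resize(im[140:290,210:380],None,fx=4,fy=4))
E
```

```text
[-0.231  0.352 -0.132  1.072 -0.    -0.307]
t 16.82 pos [ 0.5118 -0.1203  0.1407] F [ 1.93 -0.47 -0.24] shift now-axes [-0.0896 -0.4364  0.0816] shift after-turn axes [-0.1065 -0.4332  0.0784] turn [-0.0013  0.0044  0.0115]
peg 41 [ 0.539  -0.2026  0.0676] [ 0.5315 -0.2102  0.0453] [ 0.5437 -0.1954  0.0822]
92 [0.5363 0.0373 0.0242]
peg 30 [ 0.534  -0.2043  0.0673] [ 0.5273 -0.2146  0.0461] [ 0.5401 -0.1974  0.0846]
67 [0.5373 0.0033 0.0253]
```

View pics/s2.png

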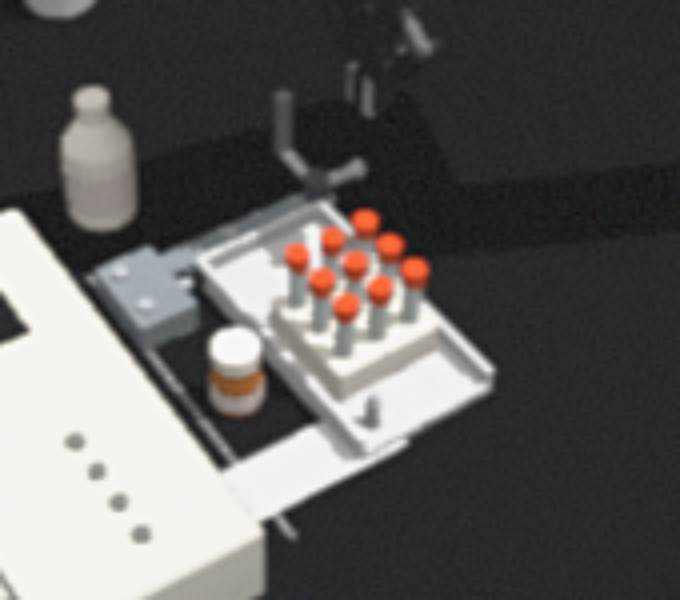

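The tray sits against the buffer at (190,280), and the latch is still open with the peg at (283,115). Now I move to the peg.

Call:
apply_moves([
  [[0,0,0],[0,0,0.0115],0.5],
  [[-0.034,-0.144,0],[0,0,0],0.5],
  [[-0.034,-0.144,0],[0,0,0],0.5],
  [[-0.034,-0.144,0],[0,0,0],0.5],
  [[0,0,0],[0,0,0],0.5],
  [[0,0,0],[0,0,0],0.5],
  [[0,0,0],[0,0,0],0.5],
  [[0,0,0],[0,0,0],0.5],
])

```text
clock: 17.58
eef_pos: [0.53, -0.2034, 0.1316]
tool_rot: [-0.021, 1.0, 0.001, -0.001]
ft_force: [0.0, -0.2, 0.7]
grip_width: 0.0423
grasp_force: 0.0
```

```bash
python3 - <<'E'
from h import *
to(.5355,-.2055,.058,np.pi/2+.04)
im,_=camera('wrist'); save('w2.png',im)
E
```

```text
t 17.58 pos [ 0.53   -0.2034  0.1316] F [ 0.05 -0.15  0.65] shift now-axes [-0.0281 -0.0121  0.368 ] shift after-turn axes [-0.0272 -0.0116  0.3681] turn [ 0.0004 -0.0008  0.0004]
```

View pics/w2.png

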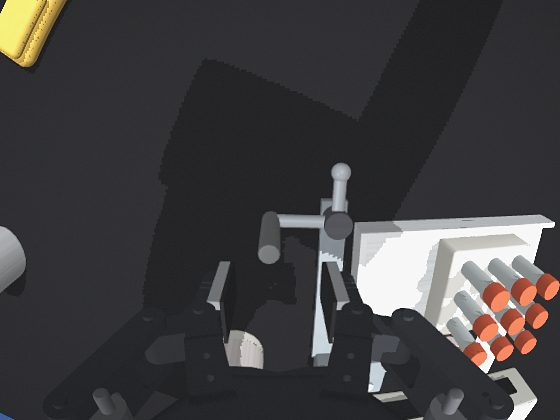

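```bash
python3 - <<'E'
from h import *
c=get_calibration('wrist'); f=210/np.tan(np.radians(c['fov_y'])/2); Rm=R.from_rotvec(c['rvec']).as_matrix(); C=-Rm.T@c['tvec']
def ray(u,v,z):
    a=np.array([u-c['cx'],v-c['cy']]); r=np.hypot(*a); th=r/f
    d=Rm.T@np.r_[a/r*np.sin(th),np.cos(th)]; return C+d*(z-C[2])/d[2]
print(C,'peg top',ray(270,254,.08),'nose',ray(341,172,.02),'pivot',ray(338,224,.028))
E
```

```text
[ 0.44589978 -0.20808215  0.25771926] peg top [ 0.53592862 -0.20887517  0.08      ] nose [ 0.49573967 -0.15784211  0.02      ] pivot [ 0.53479232 -0.15777802  0.028     ]
```

The peg stands between the open fingers at about (270,254), which puts it at world (0.536, -0.208). The pivot is at (338,224).

Call:
apply_moves([
  [[-0.029,-0.018,0],[0,0,0],0.5],
  [[0,0,0.1],[0,0,0],0.5],
  [[0,0,0.1],[0,0,0],0.5],
  [[0,0,0.1],[0,0,0],0.5],
  [[0,0,0.06],[0,0,0],0.5],
  [[0,0,0],[0,0,0],0.5],
  [[0,0,0],[0,0,0],0.5],
  [[0,0,0],[0,0,0],0.4],
])

```text
clock: 18.3
eef_pos: [0.538, -0.2079, 0.0617]
tool_rot: [-0.02, 1.0, -0.0, 0.001]
ft_force: [-0.0, -0.1, 0.2]
grip_width: 0.0342
grasp_force: 0.0
```

Call:
apply_moves([
  [[0,0,0],[0,0,0],0.25],
  [[0,0,0],[0,0,0],0.2],
  [[0,0,0],[0,0,0],0.15],
  [[0,0,0],[0,0,0],0.12],
  [[0,0,0],[0,0,0],0.12],
  [[0,0,0],[0,0,0],0.1],
  [[0,0,0],[0,0,0],0.1],
  [[0,0,0],[0,0,0],0.1],
])

```text
clock: 18.97
eef_pos: [0.538, -0.2087, 0.0621]
tool_rot: [-0.02, 1.0, -0.001, 0.001]
ft_force: [-0.4, -1.7, 6.3]
grip_width: 0.0124
grasp_force: 58.4
```

```bash
python3 - <<'E'
from h import *
to(.536,-.208,.058,np.pi/2+.04); o=bot.get_obs(); print(o['grip_width'],o['grasp_force'])
E
```

```text
t 18.97 pos [ 0.538  -0.2087  0.0621] F [-0.45 -1.69  6.31] shift now-axes [0.0097 0.0039 0.0204] shift after-turn axes [0.0096 0.0039 0.0204] turn [-0.0005  0.0008 -0.    ]
0.012390583625231369 58.411173820495605
```

Call:
apply_moves([
  [[0.0156,0.0005,0],[0,0,0.0191],0.1],
  [[0.0156,0.0005,0],[0,0,0.0191],0.1],
  [[0.0156,0.0005,0],[0,0,0.0191],0.1],
  [[0.0156,0.0005,0],[0,0,0.0191],0.1],
  [[0.0156,0.0005,0],[0,0,0.0191],0.1],
  [[0.0156,0.0005,0],[0,0,0.0191],0.1],
  [[0.0156,0.0005,0],[0,0,0.0191],0.1],
  [[0.0156,0.0005,0],[0,0,0.0191],0.1],
])

```text
clock: 19.63
eef_pos: [0.5144, -0.2043, 0.0621]
tool_rot: [0.22, 0.976, -0.001, 0.002]
ft_force: [2.3, -2.7, 3.0]
grip_width: 0.0123
grasp_force: 58.6
```

```bash
cat >> h.py <<'E'
def lev(pv=(.5365,-.156)):
    o=bot.get_obs(); T=R.from_quat(o['tool_rot']).as_matrix(); p=o['eef_pos'][:2]-np.array(pv)
    print('t',o['clock'],o['eef_pos'],'r',np.hypot(*p),'lever',(DH-np.arctan2(p[1],p[0])+np.pi)%(2*np.pi)-np.pi,'tool',1.61-np.arctan2(T[1,1],T[0,1]),'F tool',np.round(T.T@o['ft_force'],1),'grip',o['grip_width'])
E
python3 -c "
from h import *
lev()"
```

```text
t 19.6333 [ 0.51437284 -0.20431051  0.06207972] r 0.05313677146427894 lever 0.4682993699728817 tool 0.481925326045616 F tool [-3.2 -1.4 -3. ] grip 0.012255329774713905
```

Tracking well, so I continue.

Call:
apply_moves([
  [[0.0156,0.0005,0],[0,0,0.0191],0.1],
  [[0.0156,0.0005,0],[0,0,0.0191],0.1],
  [[0.0156,0.0005,0],[0,0,0.0191],0.1],
  [[0.0156,0.0005,0],[0,0,0.0191],0.1],
  [[0.0156,0.0005,0],[0,0,0.0191],0.1],
  [[0.0156,0.0005,0],[0,0,0.0191],0.1],
  [[0.0156,0.0005,0],[0,0,0.0191],0.1],
  [[0.0156,0.0005,0],[0,0,0.0191],0.1],
])

```text
clock: 20.3
eef_pos: [0.4947, -0.1891, 0.0621]
tool_rot: [0.445, 0.895, -0.001, 0.002]
ft_force: [-0.0, -4.4, 5.0]
grip_width: 0.0127
grasp_force: 58.7
```

Call:
apply_moves([
  [[0.0156,0.0005,0],[0,0,0.0191],0.1],
  [[0.0156,0.0005,0],[0,0,0.0191],0.1],
  [[0.0156,0.0005,0],[0,0,0.0191],0.1],
  [[0.0156,0.0005,0],[0,0,0.0191],0.1],
  [[0.0156,0.0005,0],[0,0,0.0191],0.1],
  [[0.0156,0.0005,0],[0,0,0.0191],0.1],
  [[0.013,0.0005,0],[0,0,0.0159],0.1],
  [[0.013,0.0005,0],[0,0,0.0159],0.1],
])

```text
clock: 20.97
eef_pos: [0.4845, -0.1674, 0.062]
tool_rot: [0.638, 0.77, -0.001, 0.002]
ft_force: [-2.1, -5.0, 7.2]
grip_width: 0.0125
grasp_force: 58.8
```

```bash
python3 -c "
from h import *
lev()"
```

```text
t 20.9667 [ 0.48453071 -0.16737127  0.06204865] r 0.0531988019043793 lever 1.3941799960105072 tool 1.4223535121306123 F tool [-4.6 -2.9 -7.2] grip 0.012461022345822055
```

Call:
apply_moves([
  [[0.0065,0.0003,0],[0,0,0.007],0.1],
  [[0.0065,0.0003,0],[0,0,0.007],0.1],
  [[0.0065,0.0003,0],[0,0,0.007],0.1],
  [[0.0065,0.0003,0],[0,0,0.007],0.1],
  [[0.0065,0.0003,0],[0,0,0.007],0.1],
  [[0.0065,0.0003,0],[0,0,0.007],0.1],
  [[0.0065,0.0003,0],[0,0,0.007],0.1],
  [[0.0065,0.0003,0],[0,0,0.007],0.1],
])

```text
clock: 21.63
eef_pos: [0.4835, -0.16, 0.062]
tool_rot: [0.703, 0.711, -0.004, 0.004]
ft_force: [-2.7, -13.2, 4.4]
grip_width: 0.0128
grasp_force: 58.8
```

```bash
python3 -c "
from h import *
lev()"
```

```text
t 21.6333 [ 0.48349847 -0.15995508  0.06204106] r 0.053148891841976666 lever 1.535108772468874 tool 1.5981983757940088 F tool [-13.2  -2.8  -4.3] grip 0.01281646598384457
```

Call:
apply_moves([
  [[0.006,0,0],[0,0,0],0.1],
  [[0.006,0,0],[0,0,0],0.1],
  [[0.006,0,0],[0,0,0],0.1],
  [[0.006,0,0],[0,0,0],0.1],
  [[0,0,0],[0,0,0],0.1],
  [[0,0,0],[0,0,0],0.1],
  [[0,0,0],[0,0,0],0.1],
  [[0,0,0],[0,0,0],0.1],
])

```text
clock: 22.3
eef_pos: [0.4836, -0.1596, 0.0621]
tool_rot: [0.704, 0.71, -0.006, 0.007]
ft_force: [-3.1, -26.2, 2.3]
grip_width: 0.0122
grasp_force: 58.4
```

```bash
python3 -c "
from h import *
lev()"
```

```text
t 22.3 [ 0.48355081 -0.15959613  0.06210235] r 0.05307116828668094 lever 1.5417802582651872 tool 1.6026212363976482 F tool [-26.2  -3.3  -1.8] grip 0.012194927538564916
```

Call:
apply_moves([
  [[-0.008,0,0],[0,0,0],0.1],
  [[-0.008,0,0],[0,0,0],0.1],
  [[-0.006,0,0],[0,0,0],0.1],
  [[0,0,0],[0,0,0],0.4],
  [[0,0,0],[0,0,0],0.4],
  [[0,0,0],[0,0,0],0.4],
  [[0,0,0],[0,0,0],0.4],
  [[0,0,0],[0,0,0],0.4],
])

```text
clock: 22.97
eef_pos: [0.4831, -0.1542, 0.0604]
tool_rot: [0.701, 0.713, 0.0, -0.0]
ft_force: [-0.9, 0.4, -0.4]
grip_width: 0.0343
grasp_force: 0.0
```

Call:
apply_moves([
  [[0,0,-0.05],[0,0,0],0.4],
  [[0,0,-0.1],[0,0,0],0.4],
  [[0,0,-0.15],[0,0,0],0.4],
  [[0,0,-0.15],[0,0,0],0.4],
  [[0,0,-0.15],[0,0,0],0.4],
  [[0,0,-0.1],[0,0,0],0.4],
  [[0,0,0],[0,0,0],0.4],
  [[0,0,0],[0,0,0],0.4],
])

```text
clock: 23.63
eef_pos: [0.4843, -0.1549, 0.2027]
tool_rot: [0.702, 0.713, 0.001, 0.002]
ft_force: [0.5, 0.2, 0.4]
grip_width: 0.0343
grasp_force: 0.0
```

```bash
python3 - <<'E'
from h import *
c=get_calibration('wrist'); f=210/np.tan(np.radians(c['fov_y'])/2); np.savez('pics/wc',cx=c['cx'],cy=c['cy'],f=f,rvec=c['rvec'],tvec=c['tvec'])
im,_=camera('wrist'); save('w3.png',im)
for n in('scene','side'):
    im,W=cloud(n); P=W.reshape(-1,3); P=P[~np.isnan(P[:,0])]
    g=P[(P[:,2]>.045)&(P[:,2]<.085)&(abs(P[:,0]-.485)<.03)&(abs(P[:,1]+.158)<.03)]
    print('peg',len(g),np.round(np.median(g,0),4),np.round(g.min(0),4),np.round(g.max(0),4))
E
```

```text
peg 42 [ 0.4844 -0.1525  0.0643] [ 0.4756 -0.1638  0.0457] [ 0.4912 -0.1482  0.0836]
peg 32 [ 0.4819 -0.1552  0.0682] [ 0.4745 -0.1643  0.047 ] [ 0.4874 -0.1487  0.0819]
```

View pics/w3.png

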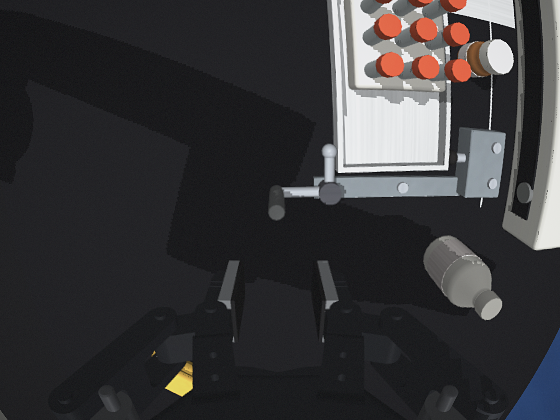

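The latch leg from (331,190) to (282,192) lies parallel to the bracket. The nose at (329,150) is on the near rim, the tray is docked, and the jar and reagent bottle are where they were. The gripper is clear, so I'm handing in.

```bash
python3 -c "
from h import *
print(bot.job_done())"
```

```text
the job is handed in; nothing more can be done
None
```

I pressed the tray home at about 10 N for over a second, closed the latch to its stop, backed the gripper clear, and handed the job in at about 24 s. No verdict was returned.

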